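# Check a candle ring on the banding wheel and hold the rim pointer at its mark

### The job

Check the two fragile candle rings from the ware board for size: slide the one that fits the brass gauge pin in the middle of the banding wheel fully down over it and let it go, and set the over-shrunk one that will not go over the pin in the grey seconds tray, lowering both gently rather than dropping them. Then take the wooden draw knob of the rim gauge and pull the sprung pointer rod out over the ring until the mouth of its brass tube stands on the red band (the white band comes out first), and finish still holding it there, since the spring pulls it back. Do not shift the other tools and pots on the table.

Things in the scene. Friction and masses are not known exactly. Their poses are not given: they have to be found in the camera images.
- ring_red: candle ring of light red-orange bisque with rows of small cream dots; plain tube 46 mm outside diameter, 25 mm bore, 40 mm tall, about 90 g, open at both ends. It fits the gauge pin. Origin: centre of its underside; z along the bore, up. Starts upright on the ware board
- ring_brown: candle ring of darker brown over-fired clay with rows of small cream dots, shrunk: 40 mm outside diameter, 19 mm bore, 35 mm tall, about 65 g. It does not fit the gauge pin and belongs in the seconds tray. Origin: centre of its underside; z along the bore, up. Starts upright on the ware board
- ware_board: flat plywood board, 130 x 260 x 12 mm, long side along its y; fixed. Origin: centre of its underside. The two rings stand on it, at least 90 mm apart, either one at either end
- pin_foot (a point): centre of the gauge pin's foot, on the brass flange (60 mm diameter) where a ring's underside rests, 66 mm above the table. Upright brass pin, 22 mm diameter, 30 mm tall, its top 6 mm tapering to 14 mm diameter. It stands in the middle of the banding wheel's round aluminium head (180 mm diameter, its top 60 mm above the table), which turns freely about the pin
- seconds_tray: open grey plastic tray, 170 x 170 mm outside, 45 mm tall, walls and floor 6 mm; fixed. Origin: centre of its underside; x and y along its sides
- rim_gauge: rim gauge, fixed: black iron foot 110 mm diameter, steel post to 167 mm high, and on it a level brass tube, 18 mm diameter, axis 118 mm above the table, running 60 mm forward of the post to its mouth and 75 mm back. Origin: centre of the foot's underside, under the post. y axis: the pull direction, level, from the post towards the gauge pin; x axis level, across the tube
- tube_mouth (a point): centre of the brass tube's open end, 60 mm in front of the post, 118 mm above the table, where the steel pointer rod (10 mm diameter) comes out; axes as rim_gauge
- draw_knob: dark wooden knob on the pointer rod: upright cylinder 16 mm diameter, 32 mm tall. Origin: its centre, 150 mm above the table, 32 mm above the rod's axis (a thin stem joins them); it can spin on its stem. Parked it stands 25 mm in front of the tube's mouth and slides along +y with the rod, which reaches 70 mm beyond the knob to its tip and passes 7 mm above a seated ring
- pointer (a joint): how far the rod is drawn out, m: 0 parked, stop at 0.09. Bands on the rod, each 10 mm wide, hidden in the tube when parked: the white band's middle is at the mouth at 0.025, the red band's at 0.060 (mouth on red: 0.055 to 0.065). The spring pulls back with 3 N parked, 7 N at the red band; let go, the rod runs back to 0
- pebble: bystander: dark smooth stone, 76 mm across, 35 mm tall; leave it alone. Origin: centre of its underside
- fettling_knife: bystander: knife with a red handle, 165 mm long; leave it alone. Origin: near the middle of its underside, blade along +x
- pony_roller: bystander: small wooden hand roller, 145 mm long; leave it alone. Origin: under the middle of the roller
- slip_jar: bystander: jar with a white lid, 68 mm diameter, 85 mm tall; leave it alone. Origin: centre of its underside
- water_cup: bystander: blue ceramic cup, 84 mm diameter, 85 mm tall; leave it alone. Origin: centre of its underside
Things that resemble listed ones, but are neither listed nor needed, are in the scene too. There is more than one size of the seconds_tray; the one meant has the size given above.

How it is judged:
On the way, in this order (a step that is already met when the one before it is completed fails the run):
1. the ring that fits is fully down on the gauge pin, the shrunken ring lies in the seconds tray, both let go, and the pointer is still parked (horizontal distance between ring_red and pin_foot below 0.004 m and z of ring_red in the frame of pin_foot below 0.003 m and angle between ring_red's own z axis and vertical below 0.08 rad and x of ring_brown in the frame of seconds_tray between -0.079 and 0.079 m and y of ring_brown in the frame of seconds_tray between -0.079 and 0.079 m and z of ring_brown in the frame of seconds_tray below 0.035 m and contact force between the fingers and ring_red below 0.1 N and contact force between the fingers and ring_brown below 0.1 N and linear speed of each of ring_red, ring_brown below 0.02 m/s and value of joint pointer below 0.02 m), for 0.2 s.
2. the pointer is drawn out by its knob until the tube's mouth stands on the red band (value of joint pointer between 0.055 and 0.065 m and contact force between the fingers and draw_knob above 2 N), for 0.3 s.
At the end, for the whole second after the job is handed in: Fingers hold the knob (over 2 N), pointer at rest, the tube's mouth on the red band (60 mm out, +-5 mm); the fitting ring upright, fully down on the pin (within 3 mm of the flange, 4 mm of the axis), the shrunken ring down inside the seconds tray, both let go and at rest (all of step 2 and velocity of joint pointer between -0.01 and 0.01 m/s and horizontal distance between ring_red and pin_foot below 0.004 m and z of ring_red in the frame of pin_foot below 0.003 m and angle between ring_red's own z axis and vertical below 0.08 rad and x of ring_brown in the frame of seconds_tray between -0.079 and 0.079 m and y of ring_brown in the frame of seconds_tray between -0.079 and 0.079 m and z of ring_brown in the frame of seconds_tray below 0.035 m and contact force between the fingers and ring_red below 0.1 N and contact force between the fingers and ring_brown below 0.1 N and linear speed of each of ring_red, ring_brown below 0.02 m/s); the arm keeps its last pose, push and grip.
It fails at once if a bystander (stone, knife, hand roller, jar or cup) is moved by more than 25 mm (distance of any of pebble, fettling_knife, pony_roller, slip_jar, water_cup from where it was at the start of the episode above 0.025 m).
It fails at once if the ring that fits is dropped or knocked (moves faster than 0.8 m/s while the fingers are not on it) (linear speed of ring_red above 0.8 m/s and contact force between the fingers and ring_red below 0.05 N).
It fails at once if the shrunken ring is dropped or knocked (moves faster than 0.8 m/s while the fingers are not on it) (linear speed of ring_brown above 0.8 m/s and contact force between the fingers and ring_brown below 0.05 N).
It also fails if it takes over 69 s, if anything falls off the work surface, if the arm or the gripper's body presses on something with over 40 N, if the wrist force passes 120 N, or if a joint passes its speed limit or range.

### The arm

A 6-joint arm with a two-finger parallel gripper is mounted at the origin on the work surface. World frame = base frame: x ahead of the robot, y to its left, z up, the work surface at z = 0. Lengths are in m, angles in rad, forces in N, time in s.
With the tool pointing down it reaches from about 0.3 to 0.775 m from the base axis. Payload 14.6 kg.
Tool frame: the origin (TCP) lies on the mounting face of the last link; the fingertips stand 199 mm ahead of it and the grasp point (between the pads) lies 180 mm ahead of it; z points along the fingers, y is the line along which they close (so a half turn about z gives the same grasp; the last joint's range is limited). The gripper opens to 94 mm and grips with 3 to 60 N. Pads are 16 mm wide; open, the fingers measure 119 mm over their backs; the gripper's body (75 mm by 177 mm) begins 78 mm behind the grasp point.
Start: joints at [-1.241, 0.3, 1.521, -0, 1.321, -0.067], TCP at [0.213, -0.507, 0.405] pointing down, gripper open.
Joint ranges: [-3.03, 3.03], [-0.79, 2.21], [0.23, 2.52], [-1.04, 4.18], [0, 3.07], [-2.55, 2.55]. Speed limits (rad/s): [2.22, 2.22, 2.57, 3.14, 3.14, 3.14].

### API

Orientations are given as [roll, pitch, yaw] about the fixed x, y, z axes, in that order (R = Rz(yaw) Ry(pitch) Rx(roll)).
In Python, from station import telemetry, cams, workorder, finder gives the robot as it stands.
- The arm moves only by the tool jog_arm, never from a script. Its argument "rows" is a list of rows, each an object with "gripper": the finger opening in m, from 0 to 0.094; "slide": the shift along the tool's x, y, z in m, a list of three; "spin": the turn about the tool's z in rad. In form: [{"gripper": gripper, "slide": [tx, ty, tz], "spin": spin}, ...]. A call has 1 to 8 rows; each row is the pose to reach, as a shift and turn from the pose commanded when the call began, along the tool's axes at that moment; what a row does not reach only later rows make up. A row lasts 1/10 s, in which the tool goes at most 50 mm and 8.59 degrees, less where a joint would pass 70% of its speed; a pose out of reach is approached as far as the arm can. A call with a gripper value outside its range is refused whole. The fingers move at their own pace and stop on an object; "squeeze" is the grip in N (left out, the last holds). Time passes only in rows, so rows that repeat a pose let the fingers close. It gives the time, the measured TCP pose, the force, the opening and the grip force at its end, in the units of the state.
- telemetry.get_obs(): the state, without advancing time (a new reading comes with each control period).
- cams.camera(name): name is "scene" or "top" or "wrist"; returns (picture, depth): 384x512x3 uint8, red, green, blue; 384x512 float32, m along the optical axis (not along the pixel's ray), 0 where there is no reading.
- cams.camera_info(name): a dict with "camera_matrix" (3x3 intrinsics, pixels), "R" (3x3) and "t" (3): a world point X has camera coordinates R X + t; the wrist camera has in their place "tool_from_camera" (4x4, takes a point from camera to tool coordinates, whose origin is the TCP and whose axes are the flange's). Camera axes: x right, y down, z forward; pixel columns grow to the right and rows downward; lengths in m; the calibration is good to about 2 mm. The wrist camera is an equidistant fisheye: a pixel r from the principal point sees the ray r / f radians off the axis. A picture is of the moment at which its call begins: read the wrist's pose just before it. camera_info takes no time and is no camera call.
- workorder.hand_in(): hands the job in; it is judged then, once.
Trained networks look in the newest picture that a camera, given by its name, has taken for a name from the list of things; names that differ only in an ending like _2 or _b are one class to them, and where a whole thing is asked for, a point or a joint stands for the part that bears it (a point fixed in the world has none). Each returns a list of dicts, best first, with "confidence" (0 to 1); they miss things now and then, are a little off and sometimes report something else, mostly with a low value. They report only what shows in the picture. A call takes as long as a camera call. They do not tell look-alikes from the thing itself.
- finder.find_in(target, camera): "point" ([x, y, z] in m, in world coordinates, good to about 4 mm: the middle of the surface that is visible of it).
- finder.masks_of(target, camera): "region" (384x512 bool, what is visible of it).
The state is a dict: "time_s": time; "qpos": joint angles; "joint_vel": joint speeds; "tau": joint torques, N m; "ee_pos": TCP position; "eef_rot": TCP orientation; "force": force on the tool from outside, world axes, zero at the start; "moment": the same for the moment, N m; "grip_width": finger opening in m; "grip_force": force on a finger pad.
Only numpy, scipy, OpenCV 4.12 (cv2) and the standard library are available. Lean on these libraries where they do the work, as an engineer would, in place of code of your own. Each camera call takes 0.05 s, during which the arm holds its last target. There are 200 camera calls.

## Working session

There is one attempt and no reset: what is moved stays moved. The work goes in short steps, Python scripts to look and compute and a tool call to move; the robot and the scene stay as the last step left them, time stands still between calls to the robot, and variables do not carry over. Pictures are saved under pics/ and viewed, at most 10 in all, crops included, and the job is handed in when it is done.

Besides the shell and the picture viewer there is one more tool, called after ">>>" as name(argument=value, ...) on one line, values as JSON. jog_arm: Moves the arm, as the interface text tells. Its arguments: {"type":"object","properties":{"rows":{"type":"array","items":{"type":"object","properties":{"gripper":{"type":"number"},"slide":{"type":"array","items":{"type":"number"}},"spin":{"type":"number"}}}},"squeeze":{"type":"number"}},"required":["rows"]}

```bash
mkdir -p pics; cat > h.py <<'E'
import numpy as np,cv2
from station import telemetry,cams,workorder,finder
def cloud(n):
    p,d=cams.camera(n);i=cams.camera_info(n);K=np.array(i["camera_matrix"]);R=np.array(i["R"]);t=np.array(i["t"])
    v,u=np.mgrid[:384,:512];c=np.stack([(u-K[0,2])/K[0,0]*d,(v-K[1,2])/K[1,1]*d,d],-1)
    W=(c-t)@R; W[d==0]=np.nan
    return p,d,W
def proj(n,X):
    i=cams.camera_info(n);c=np.array(i["R"])@X+np.array(i["t"]);q=np.array(i["camera_matrix"])@c;return (q[:2]/q[2]).round()
E
python3 - <<'E'
from h import *
ims=[]
for n in("scene","top"):
    p,d,W=cloud(n);cv2.imwrite(f"pics/{n}0.png",cv2.resize(p[:,:,::-1],(768,576),interpolation=cv2.INTER_CUBIC));np.save(n+"W.npy",W)
    for t in "ring_red ring_brown ware_board pin_foot seconds_tray rim_gauge draw_knob pebble fettling_knife pony_roller slip_jar water_cup".split():
        try:
            for r in finder.find_in(t,n)[:3]:print(n,t,np.round(r["point"],3),round(r["confidence"],2),proj(n,np.array(r["point"])))
        except Exception as e:print(t,e)
print(telemetry.get_obs())
E
```

```text
scene ring_red [0.447 0.172 0.04 ] 0.62 [332. 240.]
scene ring_brown [0.442 0.309 0.04 ] 0.54 [374. 256.]
scene ware_board [0.446 0.252 0.013] 0.82 [355. 255.]
scene ware_board [0.44  0.312 0.044] 0.68 [375. 255.]
scene ware_board [ 0.457 -0.294  0.026] 0.56 [211. 194.]
scene pin_foot [ 0.538 -0.076  0.056] 0.86 [251. 226.]
scene seconds_tray [0.644 0.208 0.006] 0.86 [315. 296.]
scene seconds_tray [0.158 0.33  0.006] 0.74 [407. 209.]
scene rim_gauge [ 0.456 -0.295  0.026] 0.63 [211. 194.]
scene draw_knob [ 0.458 -0.295  0.024] 0.49 [210. 194.]
scene draw_knob [ 0.477 -0.225  0.15 ] 0.38 [222. 178.]
scene pebble [ 0.76  -0.084  0.027] 0.8 [211. 279.]
scene pebble [ 0.476 -0.224  0.153] 0.55 [222. 177.]
scene fettling_knife [0.774 0.072 0.015] 0.82 [253. 307.]
scene pony_roller [ 0.749 -0.222  0.017] 0.82 [177. 260.]
scene slip_jar [ 0.316 -0.297  0.059] 0.84 [231. 164.]
scene slip_jar [0.443 0.312 0.041] 0.48 [374. 256.]
scene water_cup [ 0.612 -0.517  0.059] 0.78 [132. 192.]
top ring_red [0.437 0.169 0.056] 0.55 [166. 210.]
top ring_brown [0.431 0.304 0.045] 0.72 [123. 213.]
top ring
[... 877 characters left out ...]
27 0.243 0.007] 0.61 [146. 214.]
{'time_s': 1.3, 'qpos': array([-1.24058558e+00,  2.99908660e-01,  1.52099786e+00,  1.06472101e-05,
        1.32068835e+00, -6.65789680e-02]), 'joint_vel': array([-0.00075831,  0.0018057 , -0.00188865,  0.00075594,  0.00033018,
        0.00135753]), 'tau': array([-5.20252233e-04, -5.31662965e+01, -3.52918589e+01,  7.08278292e-02,
        2.12578441e-02, -5.19474861e-05]), 'ee_pos': array([ 0.2125596 , -0.50725978,  0.40464174]), 'eef_rot': array([-3.14159114e+00, -1.04399965e-05,  3.96787080e-01]), 'force': array([ 0.16424735, -0.33146733,  0.38061307]), 'moment': array([0.02337258, 0.01551684, 0.02044356]), 'grip_force': 0.0, 'grip_width': 0.0939280535365038}
```

View pics/scene0.png

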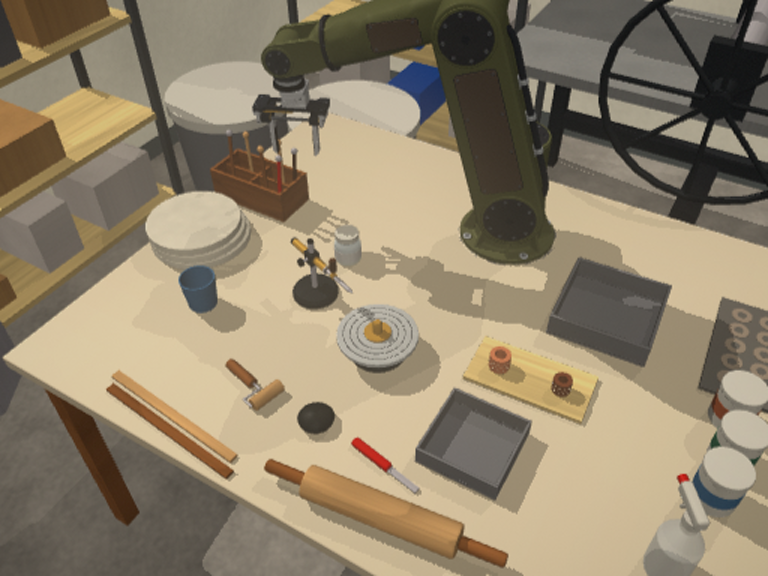

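View pics/top0.png

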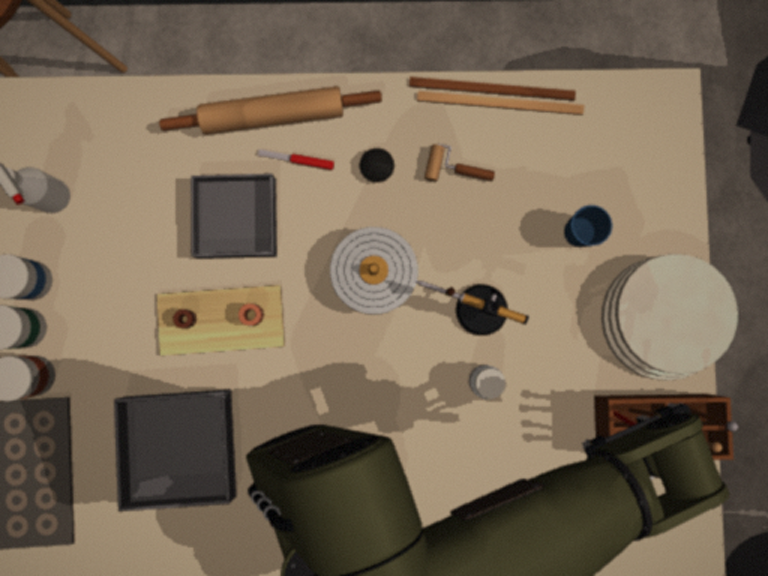

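```bash
python3 - <<'E'
from h import *
import numpy as np
for n in("scene","top"):
    W=np.load(n+"W.npy")
    def sel(x,y,r,z0,z1):
        m=(np.hypot(W[...,0]-x,W[...,1]-y)<r)&(W[...,2]>z0)&(W[...,2]<z1);return W[m]
    def circ(P):
        c,r=cv2.minEnclosingCircle(P[:,:2].astype(np.float32));A=np.c_[2*P[:,:2],np.ones(len(P))]
        return np.round([*c,r,*P.mean(0)],4),len(P)
    print(n)
    for nm,a in dict(red=(.437,.169,.045,.047,.06),brown=(.431,.304,.045,.042,.055),pintop=(.53,-.085,.03,.088,.105),wheel=(.53,-.085,.12,.055,.0645),flange=(.53,-.085,.05,.0645,.07),knob=(.475,-.22,.03,.155,.175),post=(.45,-.295,.03,.15,.18),foot=(.45,-.295,.08,.01,.035)).items():
        P=sel(*a)
        if len(P)>2:print(nm,*circ(P),np.round(P[:,2].max(),4))
    for x,y in((.645,.21),(.16,.33)):
        P=sel(x,y,.16,.035,.055);print('tray',cv2.minAreaRect(P[:,:2].astype(np.float32)),P[:,2].max())
    P=sel(.435,.243,.17,.008,.016);print('board',cv2.minAreaRect(P[:,:2].astype(np.float32)),P[:,2].mean())
    P=sel(.47,-.26,.16,.1,.132);print('tube',len(P));
    if len(P)>3:
        print(cv2.fitLine(P[:,:2].astype(np.float32),cv2.DIST_HUBER,0,.01,.01).ravel(),P.min(0),P.max(0))
E
```

```text
scene
red [0.4417 0.1727 0.0258 0.4427 0.1728 0.0516] 99 0.0578
brown [0.4352 0.3102 0.0223 0.4365 0.3101 0.0466] 90 0.0529
pintop [ 0.5299 -0.082   0.0113  0.529  -0.0809  0.0936] 29 0.0992
wheel [ 0.5253 -0.082   0.0929  0.5316 -0.0784  0.06  ] 1532 0.0645
flange [ 0.5292 -0.0864  0.0495  0.5305 -0.0823  0.0668] 105 0.07
knob [ 0.4737 -0.2273  0.009   0.476  -0.2269  0.1633] 23 0.1691
post [ 0.4437 -0.3085  0.0109  0.4463 -0.3061  0.1615] 25 0.1699
foot [ 0.4488 -0.3043  0.055   0.4545 -0.2997  0.0216] 491 0.0348
tray ((0.6475706100463867, 0.2090306580066681), (0.17687372863292694, 0.1712174266576767), 0.32480669021606445) 0.05244493139649318
tray ((0.17020133137702942, 0.32603561878204346), (0.23517322540283203, 0.22263973951339722), 3.005796194076538) 0.05495907313533324
board ((0.4499286413192749, 0.24339734017848969), (0.2951325476169586, 0.299389123916626), 32.007362365722656) 0.011711417058804246
tube 252
[ 0.31597844  0.94876635  0.46129096 -0.27559376] [ 0.41230096 -0.37832641  0.10319602] [ 0.50013224 -0.1642447   0.13148783]
top
red [0.4399 0.1704 0.0232 0.4389 0.1705 0.0
[... 308 characters left out ...]
1  0.4721 -0.2288  0.1656] 27 0.1694
post [ 0.4411 -0.309   0.0071  0.4426 -0.3081  0.165 ] 25 0.1723
foot [ 0.4428 -0.3082  0.0549  0.4369 -0.3032  0.0215] 647 0.0334
tray ((0.6464797854423523, 0.20861151814460754), (0.17166045308113098, 0.1727871596813202), 0.6661243438720703) 0.05149921305927392
tray ((0.1683841049671173, 0.32487449049949646), (0.22339852154254913, 0.22413602471351624), 2.999474287033081) 0.054941675632328116
board ((0.4426957070827484, 0.24452172219753265), (0.28610801696777344, 0.3034585118293762), 42.84955978393555) 0.011759999119964355
tube 371
[ 0.35828418  0.9336126   0.4322793  -0.33513156] [ 0.40903203 -0.38146388  0.10285916] [ 0.49640645 -0.1656983   0.13195281]
```

The scene picture (768x576) shows the red ring at (500,357), the brown ring at (562,383), the small tray at (473,443) and the big look-alike tray at (610,310). The gauge is at (315,270) and the pin at (377,330).

- **Tray:** the candidates are the small one, measured at 172 mm and so the one meant, and the large one at 223 mm.
- **Rings:** the candidates are the two on the board. The disc plate on the far right at (740,350) is not a candidate.

Next I move above the board for a close wrist crop.

>>> jog_arm(rows=[{"slide":[0.495,-0.602,0],"spin":-0.823,"gripper":0.094},{"slide":[0.495,-0.602,0],"spin":-0.823,"gripper":0.094},{"slide":[0.495,-0.602,0],"spin":-0.823,"gripper":0.094},{"slide":[0.495,-0.602,0],"spin":-0.823,"gripper":0.094},{"slide":[0.495,-0.602,0],"spin":-0.823,"gripper":0.094},{"slide":[0.495,-0.602,0],"spin":-0.823,"gripper":0.094},{"slide":[0.495,-0.602,0],"spin":-0.823,"gripper":0.094},{"slide":[0.495,-0.602,0],"spin":-0.823,"gripper":0.094}])

```text
time_s: 2.1
ee_pos: [0.3273, -0.1222, 0.405]
eef_rot: [3.14, 0.0, 1.219]
force: [1.5, -1.2, 1.0]
grip_width: 0.0943
grip_force: 0.0
```

```bash
cat >> h.py <<'E'
from scipy.spatial.transform import Rotation as Ro
def go(x,y,z,yaw):  # grasp point target -> slide, spin
    o=telemetry.get_obs();R=Ro.from_euler('xyz',o["eef_rot"]).as_matrix()
    d=np.array([x,y,z+.18])-o["ee_pos"];s=-(yaw-o["eef_rot"][2]);s=(s+np.pi)%(2*np.pi)-np.pi
    print("t",round(o["time_s"],2),"grasp",(o["ee_pos"]-[0,0,.18]).round(4),"yaw",o["eef_rot"].round(3),"j6",o["qpos"][5].round(2),"slide",(R.T@d).round(4),"spin",s.round(3))
def wrist():
    o=telemetry.get_obs();p,d=cams.camera("wrist");i=cams.camera_info("wrist");K=np.array(i["camera_matrix"]);T=np.array(i["tool_from_camera"])
    v,u=np.mgrid[:384,:512];a=(u-K[0,2])/K[0,0];b=(v-K[1,2])/K[1,1];th=np.hypot(a,b)+1e-9
    k=np.tan(np.minimum(th,1.5))/th*d;c=np.stack([a*k,b*k,d],-1);c[(d==0)|(th>1.3)]=np.nan
    R=Ro.from_euler('xyz',o["eef_rot"]).as_matrix()
    return p,d,(c@T[:3,:3].T+T[:3,3])@R.T+o["ee_pos"]
def ringfit(W,x,y,rad,z0,z1):
    P=W[(np.hypot(W[...,0]-x,W[...,1]-y)<rad)&(W[...,2]>z0)&(W[...,2]<z1)]
    if len(P)<5:return None
    c,r=cv2.minEnclosingCircle(P[:,:2].astype(np.float32));return np.round([*c,r,*P.mean(0)],4),len(P)
E
python3 -c "
from h import *
go(.437,.24,.225,1.22)"
```

```text
t 2.1 grasp [ 0.3273 -0.1222  0.225 ] yaw [3.14  0.    1.219] j6 -0.11 slide [ 3.778e-01 -2.170e-02 -1.000e-04] spin -0.001
```

>>> jog_arm(rows=[{"slide":[0.378,-0.022,0],"spin":0,"gripper":0.094},{"slide":[0.378,-0.022,0],"spin":0,"gripper":0.094},{"slide":[0.378,-0.022,0],"spin":0,"gripper":0.094},{"slide":[0.378,-0.022,0],"spin":0,"gripper":0.094},{"slide":[0.378,-0.022,0],"spin":0,"gripper":0.094},{"slide":[0.378,-0.022,0],"spin":0,"gripper":0.094},{"slide":[0.378,-0.022,0],"spin":0,"gripper":0.094},{"slide":[0.378,-0.022,0],"spin":0,"gripper":0.094}])

```text
time_s: 2.9
ee_pos: [0.4369, 0.2415, 0.4044]
eef_rot: [-3.141, -0.0, 1.222]
force: [-0.3, -0.6, -0.9]
grip_width: 0.094
grip_force: 0.0
```

>>> jog_arm(rows=[{"slide":[0,0,0],"spin":0,"gripper":0.094},{"slide":[0,0,0],"spin":0,"gripper":0.094}])

```text
time_s: 3.1
ee_pos: [0.4367, 0.2386, 0.4043]
eef_rot: [-3.141, 0.001, 1.221]
force: [0.5, -0.7, 0.4]
grip_width: 0.0939
grip_force: 0.0
```

```bash
python3 - <<'E'
from h import *
p,d,W=wrist();cv2.imwrite("pics/w1.png",p[:,:,::-1])
print(ringfit(W,.4405,.171,.04,.046,.06),ringfit(W,.433,.309,.04,.041,.055))
for t in("ring_red","ring_brown","seconds_tray"):
    print(t,[(np.round(r["point"],4),round(r["confidence"],2)) for r in finder.find_in(t,"wrist")])
go(.433,.3085,.1,1.22)
E
```

```text
(array([0.4401, 0.1716, 0.0235, 0.4399, 0.1728, 0.052 ]), 806) (array([0.4331, 0.3094, 0.0199, 0.4333, 0.3094, 0.0473]), 735)
ring_red [(array([0.4377, 0.1747, 0.0491]), 0.77)]
ring_brown [(array([0.4333, 0.3106, 0.0496]), 0.65)]
seconds_tray [(array([0.1844, 0.3245, 0.0061]), 0.97), (array([0.6457, 0.2051, 0.0063]), 0.62)]
t 3.3 grasp [0.4367 0.2375 0.2249] yaw [ 3.141 -0.     1.219] j6 0.78 slide [ 0.0653 -0.028   0.1249] spin -0.001
```

View pics/w1.png

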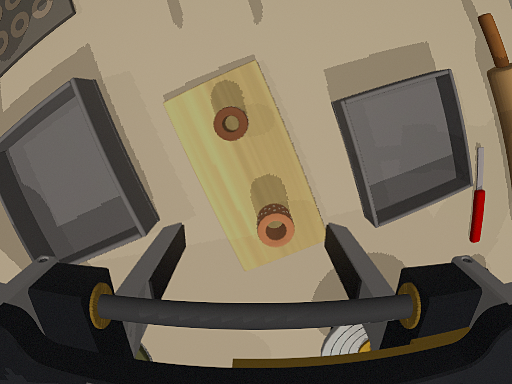

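The wrist picture shows brown at (232,123) and red at (276,228) on the board, the small tray on the right at (405,145) and the big one on the left. I take brown first.

>>> jog_arm(rows=[{"slide":[0.066,-0.028,0.03],"spin":0,"gripper":0.094},{"slide":[0.066,-0.028,0.03],"spin":0,"gripper":0.094},{"slide":[0.066,-0.028,0.07],"spin":0,"gripper":0.094},{"slide":[0.066,-0.028,0.11],"spin":0,"gripper":0.094},{"slide":[0.066,-0.028,0.11],"spin":0,"gripper":0.094},{"slide":[0.066,-0.028,0.11],"spin":0,"gripper":0.094}])

```text
time_s: 3.9
ee_pos: [0.4336, 0.3096, 0.2958]
eef_rot: [3.142, -0.0, 1.219]
force: [0.9, -0.2, 0.0]
grip_width: 0.0941
grip_force: 0.0
```

```bash
python3 -c "
from h import *
go(.4332,.3094,.036,1.22)"
```

```text
t 3.9 grasp [0.4336 0.3096 0.1158] yaw [ 3.142 -0.     1.219] j6 0.9 slide [-0.0004 -0.0003  0.0798] spin -0.001
```

>>> jog_arm(rows=[{"slide":[0,0,0.03],"spin":0,"gripper":0.094},{"slide":[0,0,0.06],"spin":0,"gripper":0.094},{"slide":[0,0,0.079],"spin":0,"gripper":0.094},{"slide":[0,0,0.079],"spin":0,"gripper":0.06},{"slide":[0,0,0.079],"spin":0,"gripper":0.04},{"slide":[0,0,0.079],"spin":0,"gripper":0.03},{"slide":[0,0,0.079],"spin":0,"gripper":0.03},{"slide":[0,0,0.079],"spin":0,"gripper":0.03}], squeeze=10)

```text
time_s: 4.7
ee_pos: [0.4333, 0.3101, 0.2166]
eef_rot: [3.141, -0.001, 1.22]
force: [-0.5, 0.3, -0.8]
grip_width: 0.0576
grip_force: 0.0
```

>>> jog_arm(rows=[{"slide":[0,0,0],"spin":0,"gripper":0.03},{"slide":[0,0,0],"spin":0,"gripper":0.03},{"slide":[0,0,0],"spin":0,"gripper":0.03}])

```text
time_s: 5.0
ee_pos: [0.4332, 0.31, 0.2157]
eef_rot: [-3.142, -0.0, 1.22]
force: [-0.9, -1.5, 2.3]
grip_width: 0.0394
grip_force: 10.0
```

>>> jog_arm(rows=[{"slide":[0,0,-0.03],"spin":0,"gripper":0.03},{"slide":[0,0,-0.08],"spin":0,"gripper":0.03},{"slide":[-0.004,0.04,-0.1],"spin":0,"gripper":0.03},{"slide":[-0.008,0.085,-0.1],"spin":0,"gripper":0.03},{"slide":[-0.012,0.13,-0.1],"spin":0,"gripper":0.03},{"slide":[-0.016,0.175,-0.1],"spin":0,"gripper":0.03},{"slide":[-0.02,0.22,-0.1],"spin":0,"gripper":0.03},{"slide":[-0.021,0.235,-0.1],"spin":0,"gripper":0.03}])

```text
time_s: 5.8
ee_pos: [0.6492, 0.207, 0.3148]
eef_rot: [-3.142, 0.0, 1.217]
force: [-0.9, 0.4, -0.8]
grip_width: 0.0394
grip_force: 10.0
```

>>> jog_arm(rows=[{"slide":[0,0,0],"spin":0,"gripper":0.03},{"slide":[0,0,0],"spin":0,"gripper":0.03}])

```text
time_s: 6.0
ee_pos: [0.6461, 0.2098, 0.3151]
eef_rot: [-3.141, 0.0, 1.22]
force: [-0.6, -0.6, -0.4]
grip_width: 0.0396
grip_force: 10.0
```

```bash
python3 -c "
from h import *
go(.647,.209,.032,1.22)"
```

```text
t 6.0 grasp [0.6461 0.2098 0.1351] yaw [-3.141  0.     1.22 ] j6 0.61 slide [-0.0004  0.0012  0.1031] spin -0.0
```

>>> jog_arm(rows=[{"slide":[0,0,0.03],"spin":0,"gripper":0.03},{"slide":[0,0,0.065],"spin":0,"gripper":0.03},{"slide":[0,0,0.09],"spin":0,"gripper":0.03},{"slide":[0,0,0.1],"spin":0,"gripper":0.03},{"slide":[0,0,0.103],"spin":0,"gripper":0.03},{"slide":[0,0,0.105],"spin":0,"gripper":0.03},{"slide":[0,0,0.106],"spin":0,"gripper":0.03},{"slide":[0,0,0.106],"spin":0,"gripper":0.03}])

```text
time_s: 6.8
ee_pos: [0.6467, 0.2096, 0.2107]
eef_rot: [3.14, -0.001, 1.22]
force: [0.3, -1.2, -0.8]
grip_width: 0.0392
grip_force: 10.0
```

>>> jog_arm(rows=[{"slide":[0,0,0.001],"spin":0,"gripper":0.03},{"slide":[0,0,0.002],"spin":0,"gripper":0.03},{"slide":[0,0,0.002],"spin":0,"gripper":0.03}])

```text
time_s: 7.1
ee_pos: [0.6468, 0.2096, 0.2095]
eef_rot: [3.14, -0.001, 1.22]
force: [-4.4, -0.7, 10.6]
grip_width: 0.0392
grip_force: 10.0
```

>>> jog_arm(rows=[{"slide":[0,0,0],"spin":0,"gripper":0.045},{"slide":[0,0,0],"spin":0,"gripper":0.06},{"slide":[0,0,0],"spin":0,"gripper":0.07},{"slide":[0,0,-0.02],"spin":0,"gripper":0.08},{"slide":[0,0,-0.06],"spin":0,"gripper":0.08},{"slide":[0,0,-0.1],"spin":0,"gripper":0.09},{"slide":[0,0,-0.12],"spin":0,"gripper":0.094},{"slide":[0,0,-0.12],"spin":0,"gripper":0.094}])

```text
time_s: 7.9
ee_pos: [0.6468, 0.2095, 0.3312]
eef_rot: [3.137, -0.003, 1.22]
force: [-0.4, 0.4, -0.4]
grip_width: 0.0934
grip_force: 0.0
```

```bash
python3 -c "
from h import *
p,d,W=wrist();print(ringfit(W,.647,.209,.05,.03,.05))
go(.4401,.1716,.15,1.22)"
```

```text
(array([0.6476, 0.2096, 0.0204, 0.6479, 0.2105, 0.0405]), 1149)
t 7.95 grasp [0.6466 0.2095 0.1485] yaw [ 3.14e+00 -1.00e-03  1.22e+00] j6 0.61 slide [-0.1066 -0.1809 -0.0019] spin -0.0
```

Brown stands in the tray, centred. Next is red.

>>> jog_arm(rows=[{"slide":[-0.107,-0.181,0],"spin":0,"gripper":0.094},{"slide":[-0.107,-0.181,0],"spin":0,"gripper":0.094},{"slide":[-0.107,-0.181,0],"spin":0,"gripper":0.094},{"slide":[-0.107,-0.181,0],"spin":0,"gripper":0.094},{"slide":[-0.107,-0.181,0],"spin":0,"gripper":0.094},{"slide":[-0.107,-0.181,0.02],"spin":0,"gripper":0.094},{"slide":[-0.107,-0.181,0.04],"spin":0,"gripper":0.094},{"slide":[-0.107,-0.181,0.04],"spin":0,"gripper":0.094}])

```text
time_s: 8.75
ee_pos: [0.4396, 0.1711, 0.2848]
eef_rot: [-3.137, 0.003, 1.22]
force: [-1.0, -1.1, -0.3]
grip_width: 0.094
grip_force: 0.0
```

```bash
python3 -c "
from h import *
p,d,W=wrist();print(ringfit(W,.44,.171,.04,.046,.06))
go(.4401,.1716,.037,1.22)"
```

```text
(array([0.4397, 0.1717, 0.023 , 0.4402, 0.1728, 0.0521]), 1981)
t 8.8 grasp [0.44   0.1712 0.1063] yaw [-3.139e+00  2.000e-03  1.220e+00] j6 0.64 slide [0.0006 0.0002 0.0693] spin -0.0
```

>>> jog_arm(rows=[{"slide":[0,0,0.03],"spin":0,"gripper":0.094},{"slide":[0,0,0.06],"spin":0,"gripper":0.094},{"slide":[0,0,0.069],"spin":0,"gripper":0.07},{"slide":[0,0,0.069],"spin":0,"gripper":0.06},{"slide":[0,0,0.069],"spin":0,"gripper":0.05},{"slide":[0,0,0.069],"spin":0,"gripper":0.036},{"slide":[0,0,0.069],"spin":0,"gripper":0.036},{"slide":[0,0,0.069],"spin":0,"gripper":0.036}], squeeze=10)

```text
time_s: 9.6
ee_pos: [0.44, 0.1713, 0.2193]
eef_rot: [3.141, -0.001, 1.22]
force: [1.1, -0.3, 0.4]
grip_width: 0.0493
grip_force: 0.0
```

>>> jog_arm(rows=[{"slide":[0,0,0],"spin":0,"gripper":0.036},{"slide":[0,0,0],"spin":0,"gripper":0.036},{"slide":[0,0,0],"spin":0,"gripper":0.036}])

```text
time_s: 9.9
ee_pos: [0.44, 0.1713, 0.2191]
eef_rot: [3.141, -0.0, 1.22]
force: [-1.0, -1.1, 5.9]
grip_width: 0.0462
grip_force: 10.0
```

```bash
python3 -c "
from h import *
p,d,W=wrist();print(ringfit(W,.44,.171,.03,.046,.058))
go(.525,-.083,.18,1.22)"
```

```text
(array([0.442 , 0.1764, 0.0287, 0.4414, 0.1735, 0.052 ]), 3912)
t 9.95 grasp [0.44   0.1713 0.0391] yaw [ 3.141 -0.     1.22 ] j6 0.64 slide [-0.2095  0.1673 -0.1409] spin -0.0
```

>>> jog_arm(rows=[{"slide":[0,0,-0.03],"spin":0,"gripper":0.036},{"slide":[0,0,-0.075],"spin":0,"gripper":0.036},{"slide":[-0.02,0.012,-0.115],"spin":0,"gripper":0.036},{"slide":[-0.05,0.03,-0.14],"spin":0,"gripper":0.036},{"slide":[-0.085,0.05,-0.16],"spin":0,"gripper":0.036},{"slide":[-0.12,0.07,-0.18],"spin":0,"gripper":0.036},{"slide":[-0.155,0.09,-0.2],"spin":0,"gripper":0.036},{"slide":[-0.19,0.11,-0.21],"spin":0,"gripper":0.036}])

```text
time_s: 10.75
ee_pos: [0.4777, -0.0466, 0.4304]
eef_rot: [3.14, -0.0, 1.22]
force: [1.2, 0.1, -0.7]
grip_width: 0.0467
grip_force: 10.0
```

>>> jog_arm(rows=[{"slide":[-0.04,0.023,0],"spin":0,"gripper":0.036},{"slide":[-0.08,0.045,0],"spin":0,"gripper":0.036},{"slide":[-0.1,0.057,0],"spin":0,"gripper":0.036},{"slide":[-0.1,0.057,0],"spin":0,"gripper":0.036},{"slide":[-0.1,0.057,0],"spin":0,"gripper":0.036}])

```text
time_s: 11.25
ee_pos: [0.4969, -0.1585, 0.4283]
eef_rot: [-3.141, -0.0, 1.219]
force: [-0.2, 0.4, -1.8]
grip_width: 0.0465
grip_force: 10.0
```

```bash
python3 - <<'E'
from h import *
p,d,W=wrist();cv2.imwrite("pics/w2.png",p[:,:,::-1]);np.save("w2.npy",W)
go(.525,-.083,.16,1.22)
for a in((.525,-.083,.03,.0905,.1),(.525,-.083,.03,.094,.1),(.525,-.083,.12,.056,.0635),(.525,-.083,.04,.0645,.069)):print(ringfit(W,*a))
P,d2,T=cloud("top");S=cloud("scene")[2]
for Z in(T,S):print(ringfit(Z,.525,-.083,.03,.0905,.105))
E
```

```text
t 11.3 grasp [ 0.4969 -0.1579  0.2485] yaw [-3.141 -0.     1.22 ] j6 -0.03 slide [0.08   0.0007 0.0885] spin 0.0
(array([ 0.5253, -0.0831,  0.0111,  0.5254, -0.0831,  0.0947]), 333)
(array([ 0.5253, -0.0831,  0.0091,  0.5253, -0.083 ,  0.096 ]), 217)
(array([ 0.5255, -0.0832,  0.09  ,  0.5258, -0.0826,  0.0606]), 15371)
(array([ 0.5258, -0.0831,  0.0302,  0.5256, -0.0832,  0.0666]), 1734)
(array([ 0.5251, -0.0814,  0.008 ,  0.5251, -0.0803,  0.0966]), 16)
(array([ 0.5286, -0.0811,  0.0102,  0.5284, -0.0806,  0.0953]), 23)
```

View pics/w2.png

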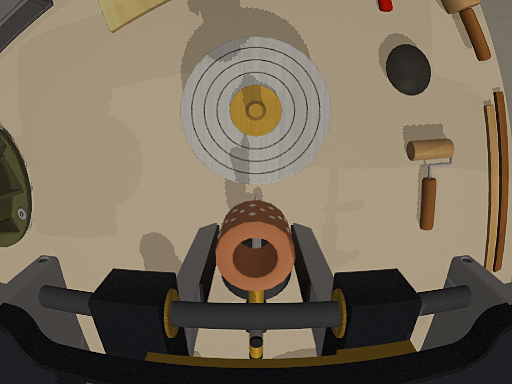

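The wrist picture shows the pin at (256,110), the held ring at (256,245) and the rod below it. I check where the ring sits in the hand from the same cloud.

```bash
python3 - <<'E'
from h import *
W=np.load("w2.npy")
for z0,z1 in((.2590,.2650),(.2600,.2640)):
    m=(np.hypot(W[...,0]-.497,W[...,1]+.158)<.035)&(W[...,2]>z0)&(W[...,2]<z1)
    v,u=np.where(m);P=W[m];c=np.array([.3437,.9391]);q=(P[:,:2]-[.4969,-.1579]);a=q@c;b=q@[.9391,-.3437]
    print(len(P),np.percentile(a,[0,2,50,98,100]).round(4),np.percentile(b,[0,2,50,98,100]).round(4),np.median(P[:,2]))
    rr=np.hypot(a,b);k=np.abs(b)<.012
    print(a[k].min(),a[k].max())
go(.5254,-.0831,.14,1.22)
E
```

```text
3511 [-0.0236 -0.0206  0.0037  0.0211  0.0226] [-0.0338 -0.0256  0.0004  0.0257  0.034 ] 0.2615553386866876
-0.023557905045326365 0.02260502547179964
3278 [-0.0236 -0.0207  0.0032  0.0206  0.0226] [-0.0338 -0.0227  0.0004  0.0239  0.034 ] 0.26159155403946766
-0.023557905045326365 0.02260502547179964
t 11.4 grasp [ 0.4969 -0.1575  0.2487] yaw [ 3.142 -0.     1.221] j6 -0.03 slide [0.0796 0.0013 0.1087] spin 0.001
```

>>> jog_arm(rows=[{"slide":[0.04,0.001,0],"spin":0,"gripper":0.036},{"slide":[0.08,0.001,0.02],"spin":0,"gripper":0.036},{"slide":[0.08,0.001,0.06],"spin":0,"gripper":0.036},{"slide":[0.08,0.001,0.1],"spin":0,"gripper":0.036},{"slide":[0.08,0.001,0.109],"spin":0,"gripper":0.036},{"slide":[0.08,0.001,0.109],"spin":0,"gripper":0.036},{"slide":[0.08,0.001,0.109],"spin":0,"gripper":0.036}])

```text
time_s: 12.1
ee_pos: [0.5258, -0.0837, 0.3217]
eef_rot: [3.139, -0.0, 1.22]
force: [0.6, 0.1, -0.1]
grip_width: 0.0465
grip_force: 10.0
```

```bash
python3 -c "
from h import *
go(.5254,-.0831,.093,1.22)"
```

```text
t 12.1 grasp [ 0.5258 -0.0837  0.1417] yaw [ 3.139 -0.     1.22 ] j6 0.12 slide [ 0.0004 -0.0007  0.0487] spin -0.0
```

>>> jog_arm(rows=[{"slide":[0.001,-0.0005,0.008],"spin":0,"gripper":0.036},{"slide":[0.001,-0.0005,0.016],"spin":0,"gripper":0.036},{"slide":[0.001,-0.0005,0.02],"spin":0,"gripper":0.036},{"slide":[0.001,-0.0005,0.024],"spin":0,"gripper":0.036},{"slide":[0.001,-0.0005,0.027],"spin":0,"gripper":0.036},{"slide":[0.001,-0.0005,0.03],"spin":0,"gripper":0.036},{"slide":[0.001,-0.0005,0.03],"spin":0,"gripper":0.036}])

```text
time_s: 12.8
ee_pos: [0.5253, -0.0826, 0.2893]
eef_rot: [-3.141, 0.0, 1.22]
force: [0.3, -0.3, -0.8]
grip_width: 0.0466
grip_force: 10.0
```

No contact force. The grasp is at 0.1093, so about 16 mm remain.

>>> jog_arm(rows=[{"slide":[0,0,0.004],"spin":0,"gripper":0.036},{"slide":[0,0,0.008],"spin":0,"gripper":0.036},{"slide":[0,0,0.012],"spin":0,"gripper":0.036},{"slide":[0,0,0.014],"spin":0,"gripper":0.036},{"slide":[0,0,0.015],"spin":0,"gripper":0.036},{"slide":[0,0,0.016],"spin":0,"gripper":0.036},{"slide":[0,0,0.016],"spin":0,"gripper":0.036}])

```text
time_s: 13.5
ee_pos: [0.5253, -0.0826, 0.2736]
eef_rot: [-3.142, 0.0, 1.22]
force: [-0.1, 0.2, -0.6]
grip_width: 0.0462
grip_force: 10.0
```

>>> jog_arm(rows=[{"slide":[0,0,0.001],"spin":0,"gripper":0.036},{"slide":[0,0,0.0015],"spin":0,"gripper":0.036},{"slide":[0,0,0.0015],"spin":0,"gripper":0.036}])

```text
time_s: 13.8
ee_pos: [0.5253, -0.0826, 0.2731]
eef_rot: [3.141, -0.0, 1.22]
force: [-4.8, 0.1, 10.7]
grip_width: 0.0463
grip_force: 10.0
```

>>> jog_arm(rows=[{"slide":[0,0,0],"spin":0,"gripper":0.055},{"slide":[0,0,0],"spin":0,"gripper":0.07},{"slide":[0,0,0],"spin":0,"gripper":0.085},{"slide":[0,0,-0.02],"spin":0,"gripper":0.094},{"slide":[0,0,-0.06],"spin":0,"gripper":0.094},{"slide":[0,0,-0.1],"spin":0,"gripper":0.094},{"slide":[0,0,-0.14],"spin":0,"gripper":0.094},{"slide":[-0.04,0,-0.15],"spin":0,"gripper":0.094}])

```text
time_s: 14.6
ee_pos: [0.5121, -0.1183, 0.4265]
eef_rot: [3.135, -0.001, 1.224]
force: [0.6, -0.6, -0.9]
grip_width: 0.0941
grip_force: 0.0
```

>>> jog_arm(rows=[{"slide":[-0.05,0,0],"spin":0,"gripper":0.094},{"slide":[-0.1,0,0],"spin":0,"gripper":0.094},{"slide":[-0.14,0,0],"spin":0,"gripper":0.094},{"slide":[-0.17,0,0],"spin":0,"gripper":0.094},{"slide":[-0.17,0,0],"spin":0,"gripper":0.094},{"slide":[-0.17,0,0],"spin":0,"gripper":0.094},{"slide":[-0.17,0,0],"spin":0,"gripper":0.094}])

```text
time_s: 15.3
ee_pos: [0.4535, -0.279, 0.4221]
eef_rot: [-3.142, -0.0, 1.221]
force: [-1.8, 0.1, 0.1]
grip_width: 0.0939
grip_force: 0.0
```

```bash
python3 - <<'E'
from h import *
p,d,W=wrist();cv2.imwrite("pics/w3.png",p[:,:,::-1])
go(.472,-.2285,.152,1.22)
print("ring",ringfit(W,.525,-.083,.035,.1,.109))
print("knob",ringfit(W,.472,-.2285,.03,.16,.172),"post",ringfit(W,.4425,-.3085,.02,.155,.18))
E
```

```text
t 15.35 grasp [ 0.4535 -0.2789  0.2421] yaw [-3.142 -0.     1.221] j6 -0.27 slide [0.0537 0.0001 0.0901] spin 0.001
ring (array([ 0.5226, -0.0942,  0.0199,  0.5201, -0.0994,  0.1055]), 303)
knob (array([ 0.4732, -0.2289,  0.008 ,  0.4732, -0.2284,  0.1663]), 301) post (array([ 0.4432, -0.3086,  0.0079,  0.4441, -0.3072,  0.1659]), 290)
```

View pics/w3.png

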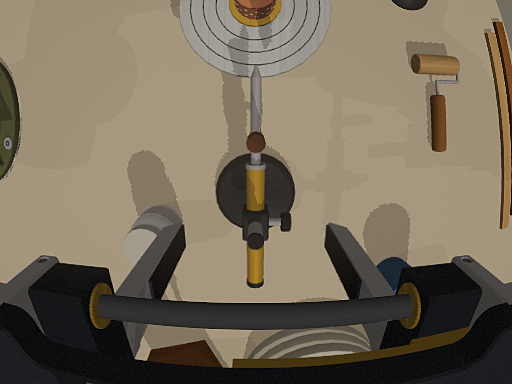

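The wrist picture shows the ring on its flange at (255,5), the knob at (256,142) still parked, and the tube below it. I grasp the knob across the rod.

>>> jog_arm(rows=[{"slide":[0.045,0.001,0],"spin":0,"gripper":0.094},{"slide":[0.054,0.001,0],"spin":0,"gripper":0.07},{"slide":[0.054,0.001,0.03],"spin":0,"gripper":0.06},{"slide":[0.054,0.001,0.06],"spin":0,"gripper":0.06},{"slide":[0.054,0.001,0.085],"spin":0,"gripper":0.06},{"slide":[0.054,0.001,0.09],"spin":0,"gripper":0.06},{"slide":[0.054,0.001,0.09],"spin":0,"gripper":0.06},{"slide":[0.054,0.001,0.09],"spin":0,"gripper":0.06}])

```text
time_s: 16.15
ee_pos: [0.4729, -0.2294, 0.3335]
eef_rot: [3.14, 0.0, 1.22]
force: [0.8, 0.9, -0.1]
grip_width: 0.0601
grip_force: 0.0
```

```bash
python3 -c "
from h import *
go(.4732,-.2288,.152,1.22)
cams.camera('top');print([(np.round(r['point'],3),round(r['confidence'],2)) for r in finder.find_in('ring_brown','top')])"
```

```text
t 16.15 grasp [ 0.4729 -0.2294  0.1535] yaw [3.14 0.   1.22] j6 -0.17 slide [0.0007 0.0001 0.0015] spin 0.0
[(array([0.647, 0.206, 0.04 ]), 0.45)]
```

>>> jog_arm(rows=[{"slide":[0,0,0],"spin":0,"gripper":0.03},{"slide":[0,0,0],"spin":0,"gripper":0.01},{"slide":[0,0,0],"spin":0,"gripper":0.005},{"slide":[0,0,0],"spin":0,"gripper":0.005},{"slide":[0,0,0],"spin":0,"gripper":0.005},{"slide":[0,0,0],"spin":0,"gripper":0.005},{"slide":[0,0,0],"spin":0,"gripper":0.005}], squeeze=45)

```text
time_s: 16.95
ee_pos: [0.4725, -0.2294, 0.3321]
eef_rot: [-3.141, -0.0, 1.22]
force: [-3.3, 2.0, 1.7]
grip_width: 0.0149
grip_force: 45.0
```

>>> jog_arm(rows=[{"slide":[0.008,0,0],"spin":0,"gripper":0.005},{"slide":[0.018,0,0],"spin":0,"gripper":0.005},{"slide":[0.028,0,0],"spin":0,"gripper":0.005},{"slide":[0.038,0,0],"spin":0,"gripper":0.005},{"slide":[0.048,0,0],"spin":0,"gripper":0.005},{"slide":[0.056,0,0],"spin":0,"gripper":0.005},{"slide":[0.06,0,0],"spin":0,"gripper":0.005},{"slide":[0.06,0,0],"spin":0,"gripper":0.005}])

```text
time_s: 17.75
ee_pos: [0.4932, -0.173, 0.3321]
eef_rot: [-3.141, 0.001, 1.22]
force: [-3.7, -5.3, 0.1]
grip_width: 0.0154
grip_force: 45.0
```

>>> jog_arm(rows=[{"slide":[0,0,0],"spin":0,"gripper":0.005},{"slide":[0,0,0],"spin":0,"gripper":0.005},{"slide":[0,0,0],"spin":0,"gripper":0.005}])

```text
time_s: 18.05
ee_pos: [0.4931, -0.1734, 0.3321]
eef_rot: [-3.141, 0.001, 1.22]
force: [-4.1, -5.2, 0.6]
grip_width: 0.0152
grip_force: 45.0
```

```bash
python3 - <<'E'
from h import *
go(.4732+.06*.3425,-.2288+.06*.9395,.152,1.22)
a=[]
for n in("wrist","scene"):
    p,d=cams.camera(n)
    c=p[190:330,180:330] if n=="wrist" else p[150:240,200:290]
    a.append(cv2.resize(c[:,:,::-1],(400,380),interpolation=cv2.INTER_CUBIC))
    if n=="scene":W=cloud(n)[2]
cv2.imwrite("pics/w4.png",np.hstack(a))
E
```

```text
t 18.05 grasp [ 0.4931 -0.1734  0.1521] yaw [-3.141e+00  1.000e-03  1.220e+00] j6 -0.06 slide [0.0011 0.0003 0.0001] spin -0.0
```

View pics/w4.png

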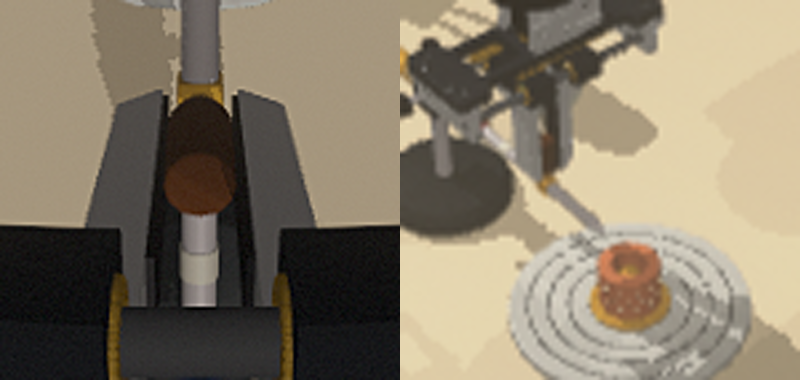

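The left crop (wrist) shows the knob held at (200,155) and the white band out at (200,262). The right crop (scene) shows a trace of red at the mouth near (485,128), and the ring is seated. I check the knob's position against its parked spot for slip.

```bash
python3 - <<'E'
from h import *
for k in range(3):
    p,d,W=wrist()
    m=(np.hypot(W[...,0]-.4935,W[...,1]+.1725)<.02)&(W[...,2]>.163)&(W[...,2]<.170)&(p[...,0]>p[...,2]*1.5)
    P=W[m];c,r=cv2.minEnclosingCircle(P[:,:2].astype(np.float32));D=np.array(c)-[.4732,-.2288]
    o=telemetry.get_obs();print(len(P),np.round(c,4),r,"draw",D@[.3425,.9395],o["force"].round(1),o["ee_pos"].round(4),o["grip_force"])
print("ring",ringfit(W,.525,-.083,.035,.1,.109))
E
```

```text
576 [ 0.4941 -0.1729] 0.01068881619721651 draw 0.059702326578235626 [-4.4 -6.5  1.7] [ 0.4931 -0.1734  0.3321] 45.000370144844055
582 [ 0.494  -0.1729] 0.01093658059835434 draw 0.059643893961942196 [-3.4 -4.9 -0.1] [ 0.493  -0.1734  0.3321] 45.00020742416382
581 [ 0.4944 -0.1724] 0.010634898208081722 draw 0.06026566590104103 [-4.  -5.2  1.3] [ 0.4931 -0.1734  0.3321] 45.000184178352356
ring (array([ 0.526 , -0.0829,  0.0231,  0.526 , -0.0831,  0.1063]), 2386)
```

The pointer is drawn about 60 mm and holds steady, and the ring is within 1 mm of the pin, with its top at 0.106. I hand in.

```bash
python3 -c "
from h import *
print(workorder.hand_in())"
```

```text
the job is handed in; nothing more can be done
None
```

The job is handed in, with no verdict returned: the red ring is fully down on the gauge pin, the brown ring is in the 170 mm seconds tray, and the gripper still holds the knob at about 60 mm, on the red band.

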